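Square up a radio module and load the test fixture

TASK

Slide the shielded radio module on the squaring plate snugly into the corner of the two rails, flush against both, and let go of it there. Then take a fresh, exact grip on its metal can and set it flat on the floor of the test fixture's nest, antenna end towards the coax sockets, and swing the hold-down arm by its knob over the can as far as it goes. Leave the tools and other things lying around where they are.

Things in the scene. Friction and masses are not known exactly. Their poses are not given: they have to be found in the camera images.
- radio_module: Flat shielded radio module, 45 g, loose on the squaring plate, turned under 0.55 rad from it: dark board 50 (x) by 36 (y) by 4 mm with an aluminium can on it, top 13 mm above the underside. Origin: centre of the underside. Its -x end is the antenna end, an 11 mm strip of bare board with a copper zigzag; it starts towards the robot. z up.
- module_can (a point): Centre of the module's shield can, 4 mm from the board's centre towards +x, 8.5 mm above the underside. The can is 36 (x) by 26 (y) by 9 mm; its side walls, 26 mm apart along y, are the grip, and all its walls are good to push on.
- module_antenna_end (a point): Middle of the module's antenna edge, at the underside.
- squaring_plate: Fixed aluminium plate 130 (x) by 120 (y) by 6 mm, origin centre of underside. Two steel rails stand 6 mm above its top: along the near edge (inner face x = -50 mm) and the left edge (inner face y = +45 mm); other sides open. A module squared home, its x along the plate's, has its origin at x -25, y +27 mm. Fingertips 7 mm above the plate's top pass over the rails.
- plate_corner (a point): Where the two rails' inner faces would meet, at the plate's top surface; axes as the plate's (the plate lies at +x and -y from it).
- test_fixture: Fixed test fixture: black block 104 (x) by 92 (y) mm, flat deck at z = 30 mm; origin at the underside, straight below the nest's centre. The nest is a rectangular pocket in the deck, 53 (x) by 39 (y) mm, 5 mm deep, edges chamfered 2.5 mm. Two brass coax sockets on the near (-x) face, hold-down arm at the far end. A module down in the nest has its board 1 mm below the deck.
- nest_centre (a point): Centre of the nest's floor, 25 mm above the fixture's underside; axes as the fixture's.
- nest_front_end (a point): On the nest's floor 25 mm from its centre towards -x, the coax sockets: where the middle of the module's antenna edge belongs.
- hold_down_pivot (a point): Upright pivot axis of the hold-down arm, at the arm's underside (39.3 mm above the fixture's underside); 46 mm from the nest's centre towards +x.
- hold_down (a joint): Swing of the flat steel hold-down arm about its pivot (rad): 0 = home at its stop, pointing along the fixture's -x over the can; 1.57 = swung aside, pointing along -y; at most 1.75. It starts aside and stays where left; about 1 N at the knob moves it. The arm is 6 mm thick, 15 mm wide at its ends; at home it clears the can of a module down in the nest by 1.3 mm.
- hold_down_knob (a point): Middle of the upright knurled knob on the arm's free end, 42 mm from the pivot: 12 mm across, its grip from 50 to 66 mm above the fixture's underside, to pinch or push from above. This point is 55.8 mm above the fixture's underside. At home it stands over the can's centre.
- coax_a: Two black coax cables (this and a like one, fixed) hang across the bench between the robot and the work: on the bench at x 0.44 to 0.49 in the middle (y -0.05 to 0.1), rising to the cabinets at both sides, 0.14 m high at y 0.31 and y -0.13, 0.2 m at y 0.38 and y -0.2; never beyond x 0.51 for y -0.3 to 0.3. Come down on the work from above, behind them.
- tweezers: Steel tweezers 122 mm long, 9 mm high, lying on the bench; to be left alone. Origin under the middle.
- torque_wrench: Small wrench with a round handle, 126 mm long, 13 mm high, lying on the bench; to be left alone. Origin under the middle.
- memory_stick: Memory stick 52 by 18 by 8 mm, lying on the bench; to be left alone. Origin under the middle.
- screw_tin: Round flat tin 67 mm across, 27 mm high, at the back of the work; to be left alone. Origin under the middle.

How it is judged:
By the outcome, as a careful person would: the job done as asked, in the order asked, and still so for the second after the job is handed in, with the robot touching nothing.
It also fails if it takes over 72 s, if anything falls off the work surface, if the arm or the gripper's body presses on something with over 40 N, if the wrist force passes 120 N, or if a joint passes its speed limit or range.

ROBOT

A 7-joint arm with a two-finger parallel gripper is mounted at the origin on a cart in front of the work surface, level with it; the furniture and walls round the work are solid. World frame = base frame: x ahead of the robot, y to its left, z up, the work surface at z = 0. Lengths are in m, angles in rad, forces in N, time in s.
With the tool pointing down it reaches from about 0.425 to 0.925 m from the base axis. Payload 6.8 kg.
Tool frame: the origin (TCP) lies on the mounting face of the last link; the fingertips stand 173 mm ahead of it and the grasp point (between the pads) lies 155 mm ahead of it; z points along the fingers, y is the line along which they close (so a half turn about z gives the same grasp; the last joint's range is limited). The gripper opens to 85 mm and grips with 20 to 120 N. Pads are 22 mm wide; open, the fingers measure 114 mm over their backs; the gripper's body (76 mm by 85 mm) begins 54 mm behind the grasp point. The pads swing forward as they close: fully open they stand 13 mm farther back than shut.
Start: joints at [1.211, 0.477, 0.022, 1.555, -0.011, 1.109, -0.083], TCP at [0.168, -0.654, 0.405] pointing down, gripper open.
Joint ranges: [-2.96, 2.96], [-0.34, 2.1], [-1.41, 1.46], [0.24, 2.44], [-1.37, 4.51], [0.17, 1.92], [-2.96, 2.96]. Speed limits (rad/s): [2.39, 2.39, 3.14, 3.14, 3.14, 3.14, 3.14].

INTERFACE

Orientations are given as a unit quaternion [w, x, y, z].
In Python, from station import bot gives the robot as it stands. The module is installed in compiled form; this text tells all that it offers.
- The arm moves only by the shell command python3 -m pendant 'ROWS' [FORCE]. ROWS is JSON, a list of rows, each a list of 5 numbers: the finger opening in m, from 0 to 0.0854, then the shift along the tool's x, y, z in m, then the turn about the tool's z in degrees. In form: [[jaw, x, y, z, yaw], ...]. A call has 1 to 12 rows; each row shifts and turns the commanded pose from where the row before left it, along the tool's axes as they then stand; what a row does not reach is not made up. A row lasts 1/12 s, in which the tool goes at most 41.7 mm and 7.16 degrees, less where a joint would pass 70% of its speed; a pose out of reach is approached as far as the arm can. A call with a gripper value outside its range is refused whole. The fingers move at their own pace and stop on an object; FORCE is the grip in N (left out, the last holds). Time passes only in rows, so rows that do not move let the fingers close. It gives the time, the measured TCP pose, the force, the opening and the grip force at its end, in the units of the state.
- bot.get_obs(): the state, without advancing time (a new reading comes with each control period).
- bot.read_camera(name): name is "scene" or "side" or "wrist"; returns (picture, depth): 400x640x3 uint8, blue, green, red; 400x640 float32, m along the optical axis (not along the pixel's ray), 0 where there is no reading.
- bot.camera_model(name): a dict with "intrinsics" (3x3 intrinsics, pixels), "dist_coeffs" ([k1, k2, p1, p2, k3] as OpenCV has them; the pictures are not rectified), "R" (3x3) and "t" (3): a world point X has camera coordinates R X + t. Camera axes: x right, y down, z forward; pixel columns grow to the right and rows downward; lengths in m; the calibration is good to about 2 mm. A picture is of the moment at which its call begins: read the wrist's pose just before it. camera_model takes no time and is no camera call; for the wrist camera it gives the pose at the moment of the call.
- bot.hand_in(): hands the job in; it is judged then, once.
Trained networks look in the newest picture that a camera, given by its name, has taken for a name from the list of things; names that differ only in an ending like _2 or _b are one class to them, and where a whole thing is asked for, a point or a joint stands for the part that bears it (a point fixed in the world has none). Each returns a list of dicts, best first, with "score" (0 to 1); they miss things now and then, are a little off and sometimes report something else, mostly with a low value. They report only what shows in the picture. A call takes as long as a camera call.
- bot.boxes_of(name, camera): "at" ([column, row] in pixels, amid what is visible of it).
- bot.trace(name, camera): "mask" (400x640 bool, what is visible of it) and "at" ([column, row] in pixels, amid what is visible of it).
- bot.pinpoint(name, camera): "at" ([column, row] in pixels: a listed point, or the origin of a listed thing).
The state is a dict: "t": time; "q": joint angles; "joint_vel": joint speeds; "joint_torque": joint torques, N m; "eef_pos": TCP position; "tool_rot": TCP orientation; "contact_force": force on the tool from outside, world axes, zero at the start; "torque": the same for the moment, N m; "gripper_width": opening from 0.0 (shut) to 1.0 (fully open); "grasp_force": force on a finger pad.
Only numpy, scipy, OpenCV 4.12 (cv2) and the standard library are available. Lean on these libraries where they do the work, as an engineer would, in place of code of your own. Each camera call takes 0.05 s, during which the arm holds its last target. There are 200 camera calls.

## Working session

There is one attempt and no reset: what is moved stays moved. The work goes in short steps, Python scripts to look and compute and a shell command to move; the robot and the scene stay as the last step left them, time stands still between calls to the robot, and variables do not carry over. Pictures are saved under pics/ and viewed, at most 15 in all, crops included, and the job is handed in when it is done.

```bash
mkdir -p pics
cat > h.py <<'E'
import numpy as np, cv2
from station import bot
from scipy.spatial.transform import Rotation as Rn
def ray(cam,px,m=None):
    m=m or bot.camera_model(cam)
    K=np.array(m["intrinsics"]);d=np.array(m["dist_coeffs"]);R=np.array(m["R"]);t=np.array(m["t"])
    u=cv2.undistortPoints(np.array(px,float).reshape(-1,1,2),K,d).reshape(-1,2)
    D=np.c_[u,np.ones(len(u))]
    return -R.T@t, D@R
def atz(cam,px,z,m=None):
    c,D=ray(cam,px,m); s=(z-c[2])/D[:,2]
    return c+D*s[:,None]
def proj(cam,X,m=None):
    m=m or bot.camera_model(cam)
    R=np.array(m["R"]);t=np.array(m["t"])
    return cv2.projectPoints(np.array(X,float).reshape(-1,3),cv2.Rodrigues(R)[0],t,np.array(m["intrinsics"]),np.array(m["dist_coeffs"]))[0].reshape(-1,2)
def cloud(cam,dep,m=None):
    m=m or bot.camera_model(cam)
    v,u=np.mgrid[0:400,0:640]
    c,D=ray(cam,np.c_[u.ravel(),v.ravel()],m)
    P=c+D*dep.ravel()[:,None]; P[dep.ravel()==0]=np.nan
    return P.reshape(400,640,3)
def state():
    o=bot.get_obs(); q=o["tool_rot"]; R=Rn.from_quat([q[1],q[2],q[3],q[0]]).as_matrix()
    return o,R
E
python3 - <<'E'
from h import *
o,R=state(); print(o["t"],o["eef_pos"],R.round(3).tolist(),o["gripper_width"])
zs={"module_can":.0145,"module_antenna_end":.006,"plate_corner":.006,"squaring_plate":0,"nest_centre":.025,"nest_front_end":.025,"hold_down_pivot":.0393,"hold_down_knob":.0558,"test_fixture":0}
for c in("scene","side"):
    p,d=bot.read_camera(c); cv2.imwrite(f"pics/{c}0.png",p); np.save(f"{c}0.npy",d)
    m=bot.camera_model(c); print(c,"cam at",(-np.array(m["R"]).T@m["t"]).round(3))
    for n,z in zs.items():
        for r in bot.pinpoint(n,c)[:2]:
            print(n,round(r["score"],2),np.round(r["at"],1),atz(c,[r["at"]],z,m).round(4)[0])
E
```

```text
0.0 [ 0.16812821 -0.65343152  0.40371357] [[0.968, 0.249, -0.001], [0.249, -0.968, 0.002], [-0.0, -0.002, -1.0]] 0.9999661411406477
scene cam at [ 0.05  -0.378  0.615]
module_can 0.89 [381.6 229.4] [ 0.5935 -0.0804  0.0145]
module_can 0.48 [366.2 183.7] [0.7014 0.0386 0.0145]
module_antenna_end 0.78 [370.3 246.9] [ 0.5427 -0.0876  0.006 ]
plate_corner 0.63 [342.4 232.1] [ 0.5383 -0.0169  0.006 ]
squaring_plate 0.78 [374.1 233.3] [ 0.5858 -0.0677  0.    ]
squaring_plate 0.68 [308.4 158.7] [0.703 0.234 0.   ]
nest_centre 0.92 [308.6 189.5] [0.5814 0.1215 0.025 ]
nest_front_end 0.94 [298.3 192.1] [0.5581 0.1333 0.025 ]
hold_down_pivot 0.84 [320.6 172. ] [0.6385 0.1334 0.0393]
test_fixture 0.85 [309.3 198.5] [0.5795 0.1181 0.    ]
test_fixture 0.37 [336.5 174.7] [0.697  0.1293 0.    ]
side cam at [0.159 0.674 0.51 ]
module_can 0.77 [338.4 200.3] [ 0.5796 -0.0783  0.0145]
module_can 0.22 [255.4 215. ] [0.7036 0.081  0.0145]
module_antenna_end 0.35 [294.9 239.5] [0.5807 0.1007 0.006 ]
plate_corner 0.89 [336.2 221.7] [ 0.5427 -0.0054  0.006 ]
squaring_plate 0.6 [335.6 204.9] [ 0.5864 -0.0773  0.    ]
nest_centre 0.61 [283.  234.9] [0.5947 0.1223 0.025 ]
nest_front_end 0.92 [293.2 237.9] [0.5709 0.1196 0.025 ]
nest_front_end 0.22 [275.7 212.9] [0.6597 0.0622 0.025 ]
hold_down_pivot 0.9 [266.5 227.9] [0.6251 0.1368 0.0393]
hold_down_pivot 0.6 [282.5 243.9] [0.5644 0.1635 0.0393]
hold_down_knob 0.64 [271.2 211.3] [0.6398 0.1011 0.0558]
hold_down_knob 0.42 [395.1 236.3] [0.3834 0.0451 0.0558]
test_fixture 0.56 [281.4 249.3] [0.5889 0.1372 0.    ]
```

View pics/scene0.png

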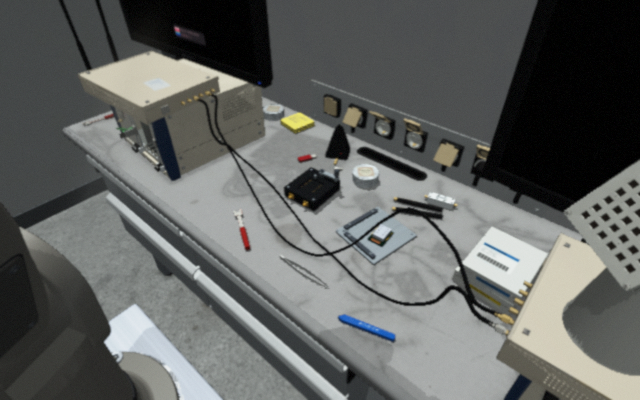

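View pics/side0.png

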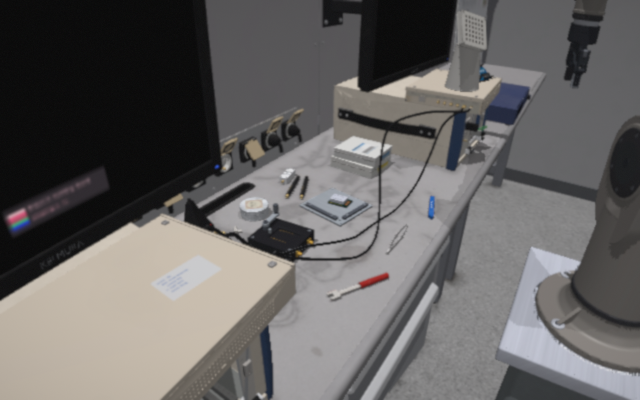

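The scene view shows the module on the plate near (381,235), the fixture near (312,187) and the right cabinet near (580,300). I'll check obstacle heights along the approach.

Run:
```python
from h import *
P=np.concatenate([cloud(c,np.load(f"{c}0.npy")).reshape(-1,3) for c in("scene","side")]); P=P[~np.isnan(P[:,0])]
for y0 in np.arange(-.8,.4,.1):
    print(round(y0,1),[ (lambda s: round(float(np.percentile(s,98)),2) if len(s)>8 else None)(P[(P[:,0]>=x0)&(P[:,0]<x0+.1)&(P[:,1]>=y0)&(P[:,1]<y0+.1)][:,2]) for x0 in np.arange(0,.9,.1)])
m=bot.camera_model("wrist");R=np.array(m["R"]); o,T=state()
c=-R.T@np.array(m["t"]); print("wristcam in tool",T.T@(c-o["eef_pos"]),"axes",(T.T@R.T).round(3).tolist(),m["intrinsics"])
```

```text
-0.8 [None, 0.34, -0.75, 0.0, -0.37, 0.43, None, None, 0.36]
-0.7 [None, 0.46, 0.45, 0.23, 0.25, 0.43, 0.19, None, 0.37]
-0.6 [-0.74, 0.35, -0.74, 0.25, 0.26, 0.43, 0.19, 0.42, 0.42]
-0.5 [-0.74, -0.74, -0.74, 0.36, 0.41, 0.43, 0.19, 0.19, 0.42]
-0.4 [-0.74, -0.74, -0.74, 0.23, 0.41, 0.5, 0.1, 0.06, 0.42]
-0.3 [None, None, -0.75, 0.01, 0.21, 0.49, 0.43, 0.05, 0.42]
-0.2 [0.45, 0.0, None, 0.01, 0.12, 0.19, 0.01, 0.02, 0.43]
-0.1 [0.39, 0.02, None, 0.0, 0.07, 0.02, 0.01, 0.01, 0.43]
-0.0 [0.32, 0.01, None, 0.0, 0.02, 0.03, 0.06, 0.03, 0.39]
0.1 [0.01, 0.0, None, 0.01, 0.06, 0.06, 0.05, 0.08, 0.38]
0.2 [None, None, -0.74, 0.0, 0.12, 0.47, 0.41, 0.08, 0.36]
0.3 [None, None, -0.74, 0.23, 0.23, 0.48, 0.16, 0.02, 0.35]
0.4 [None, None, -0.74, 0.23, 0.23, 0.48, 0.19, 0.03, 0.33]
wristcam in tool [ 0.07457367 -0.00075136  0.02999683] axes [[-0.001, -0.956, -0.295], [1.0, -0.001, -0.0], [0.0, -0.295, 0.956]] [[288.04100458   0.         317.94169116]
 [  0.         288.04100458 196.72026511]
 [  0.           0.           1.        ]]
```

Run:
```python
from h import *
P=np.concatenate([cloud(c,np.load(f"{c}0.npy")).reshape(-1,3) for c in("scene","side")]); P=P[~np.isnan(P[:,0])]
for zl,zh in((.18,.28),(.28,.36),(.36,.44),(.44,.6)):
  for y0 in np.arange(-.7,-.05,.05):
    s=P[(P[:,1]>=y0)&(P[:,1]<y0+.05)&(P[:,2]>zl)&(P[:,2]<zh)&(P[:,0]>.15)]
    if len(s)>5: print(zl,round(y0,2),np.percentile(s[:,0],[1,10,50,99]).round(2),len(s))
```

```text
0.18 -0.7 [0.17 0.18 0.64 0.88] 411
0.18 -0.65 [0.15 0.17 0.57 0.88] 524
0.18 -0.6 [0.15 0.35 0.57 0.88] 693
0.18 -0.55 [0.35 0.37 0.62 0.88] 653
0.18 -0.5 [0.35 0.35 0.38 0.88] 4148
0.18 -0.45 [0.35 0.35 0.39 0.88] 8836
0.18 -0.4 [0.35 0.35 0.44 0.88] 6432
0.18 -0.35 [0.37 0.39 0.59 0.88] 2071
0.18 -0.3 [0.41 0.45 0.6  0.88] 1685
0.18 -0.25 [0.47 0.48 0.62 0.88] 980
0.18 -0.2 [0.5  0.51 0.88 0.88] 995
0.18 -0.15 [0.87 0.87 0.88 0.88] 1545
0.18 -0.1 [0.87 0.87 0.88 0.88] 1511
0.28 -0.7 [0.18 0.19 0.56 0.88] 422
0.28 -0.65 [0.15 0.17 0.57 0.88] 567
0.28 -0.6 [0.15 0.16 0.57 0.88] 510
0.28 -0.55 [0.57 0.57 0.87 0.88] 423
0.28 -0.5 [0.39 0.39 0.39 0.88] 1000
0.28 -0.45 [0.38 0.38 0.4  0.88] 4534
0.28 -0.4 [0.4  0.41 0.59 0.88] 3341
0.28 -0.35 [0.59 0.59 0.59 0.88] 2894
0.28 -0.3 [0.59 0.6  0.6  0.88] 2615
0.28 -0.25 [0.59 0.6  0.61 0.88] 1205
0.28 -0.2 [0.87 0.87 0.88 0.88] 787
0.28 -0.15 [0.87 0.87 0.88 0.88] 1479
0.28 -0.1 [0.87 0.87 0.88 0.88] 1448
0.36 -0.7 [0.2  0.56 0.56 0.88] 189
0.36 -0.65 [0.15 0.16 0.18 0.88] 920
0.36 -0.6 [0.57 0.57 0.57 0.87] 225
0.36 -0.55 [0.57 0.57 0.8  0.87] 708
0.36 -0.5 [0.39 0.4  0.58 0.88] 525
0.36 -0.45 [0.39 0.4  0.41 0.88] 3099
0.36 -0.4 [0.41 0.42 0.59 0.88] 4989
0.36 -0.35 [0.59 0.59 0.59 0.88] 3756
0.36 -0.3 [0.59 0.59 0.6  0.88] 3325
0.36 -0.25 [0.59 0.6  0.6  0.88] 1401
0.36 -0.2 [0.87 0.87 0.88 0.88] 900
0.36 -0.15 [0.87 0.87 0.88 0.88] 1525
0.36 -0.1 [0.87 0.87 0.88 0.88] 1373
0.44 -0.65 [0.15 0.15 0.18 0.2 ] 242
0.44 -0.4 [0.59 0.59 0.59 0.59] 354
0.44 -0.35 [0.59 0.59 0.59 0.6 ] 3365
0.44 -0.3 [0.59 0.59 0.6  0.6 ] 2664
0.44 -0.25 [0.59 0.6  0.6  0.62] 487
0.44 -0.15 [0.87 0.87 0.88 0.88] 19
0.44 -0.1 [0.87 0.87 0.88 0.88] 43
```

```bash
python3 -m pendant '[[0.0854,0.014,-0.033,0,0],[0.0854,0.014,-0.033,0,0],[0.0854,0.014,-0.033,0,0],[0.0854,0.014,-0.033,0,0],[0.0854,0.014,-0.033,0,0],[0.0854,0.014,-0.033,0,0],[0.0854,0.029,-0.021,0,0],[0.0854,0.029,-0.021,0,0],[0.0854,0.029,-0.021,0,0],[0.0854,0.029,-0.021,0,0],[0.0854,0.029,-0.021,0,0],[0.0854,0.029,-0.021,0,0]]' && python3 -m pendant '[[0.0854,0.029,-0.021,0,0],[0.0854,0.027,-0.023,0,0],[0.0854,0.027,-0.023,0,0],[0.0854,0.027,-0.023,0,0],[0.0854,0.027,-0.023,0,0],[0.0854,0.027,-0.023,0,0],[0.0854,0.027,-0.023,0,0],[0.0854,0.027,-0.023,0,0],[0.0854,0,0,0,0]]'
python3 - <<'E'
from h import *
o,R=state(); print(o["t"],o["eef_pos"],R.round(3).tolist(),o["q"])
m=bot.camera_model("wrist"); p,d=bot.read_camera("wrist"); cv2.imwrite("pics/w1.png",p); np.save("w1.npy",d)
zs={"module_can":.0145,"module_antenna_end":.006,"plate_corner":.006,"squaring_plate":0,"nest_centre":.025,"nest_front_end":.025,"hold_down_pivot":.0393,"hold_down_knob":.0558}
for n,z in zs.items():
    for r in bot.pinpoint(n,"wrist")[:2]:
        print(n,round(r["score"],2),np.round(r["at"],1),atz("wrist",[r["at"]],z,m).round(4)[0])
E
```

```text
t: 2.0
eef_pos: [0.338, -0.2742, 0.4051]
tool_rot: [0.0, 0.992, 0.125, 0.0]
contact_force: [2.0, -1.1, 0.5]
gripper_width: 0.997
grasp_force: 0.0
t: 2.75
eef_pos: [0.506, -0.0385, 0.4055]
tool_rot: [-0.002, 0.992, 0.13, 0.002]
contact_force: [-0.9, -0.3, -0.1]
gripper_width: 0.994
grasp_force: 0.0
2.75 [ 0.50600808 -0.0385451   0.40553749] [[0.966, 0.257, 0.004], [0.257, -0.966, 0.004], [0.005, -0.003, -1.0]] [ 0.36103512  0.23576112 -0.46987587  1.92437586  0.12148033  1.00528969
 -1.47285882]
module_can 0.64 [372.5 120.7] [ 0.5824 -0.0849  0.0145]
module_antenna_end 0.67 [365.9 143.2] [ 0.5538 -0.0869  0.006 ]
module_antenna_end 0.66 [372.4 119.5] [ 0.5839 -0.0859  0.006 ]
squaring_plate 0.91 [359.1 115.8] [ 0.5839 -0.0694  0.    ]
nest_centre 0.76 [198.4  67.3] [0.5883 0.1258 0.025 ]
nest_centre 0.35 [358.6 117. ] [ 0.5821 -0.0658  0.025 ]
nest_front_end 0.6 [195.3  88.8] [0.5644 0.1258 0.025 ]
hold_down_pivot 0.83 [197.7  19. ] [0.6347 0.128  0.0393]
hold_down_knob 0.88 [230.9  20.7] [0.6385 0.0882 0.0558]
```

View pics/w1.png

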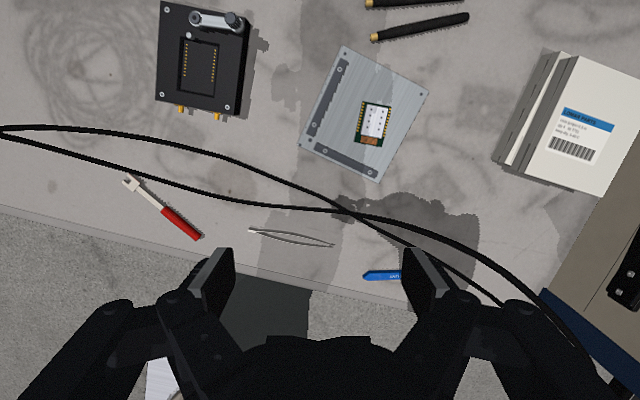

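Wrist view: fixture at (202,60), plate at (365,115) with the rails at its near and left edges, module at (372,122), cables crossing below the plate. I'll move closer for precise fits.

```bash
python3 -m pendant '[[0.0854,0.005,0.011,-0.0,-6],[0.0854,0.005,0.010,0.033,-6],[0.0854,0.005,0.010,0.033,0],[0.0854,0.005,0.010,0.033,0],[0.0854,0,0,0,0]]'
python3 - <<'E'
from h import *
o,R=state(); print(o["t"],o["eef_pos"],R.round(3).tolist())
m=bot.camera_model("wrist"); p,d=bot.read_camera("wrist"); cv2.imwrite("pics/w2.png",p); np.save("w2.npy",d)
np.savez("w2m.npz",**m)
zs={"module_can":.0145,"module_antenna_end":.006,"plate_corner":.006,"squaring_plate":0,"nest_centre":.025,"nest_front_end":.025,"hold_down_pivot":.0393,"hold_down_knob":.0558}
for n,z in zs.items():
    for r in bot.pinpoint(n,"wrist")[:2]:
        print(n,round(r["score"],2),np.round(r["at"],1),atz("wrist",[r["at"]],z,m).round(4)[0])
for n in("squaring_plate","radio_module","test_fixture"):
    for r in bot.trace(n,"wrist")[:1]:
        k=r["mask"].astype(np.uint8); ro=cv2.minAreaRect(np.argwhere(k)[:,::-1].astype(np.float32)); print(n,r["score"],ro)
        np.save(n+"_mask.npy",k)
E
```

```text
t: 3.62
eef_pos: [0.5352, -0.0779, 0.2999]
tool_rot: [-0.001, 0.974, 0.227, -0.004]
contact_force: [-0.8, -0.3, -1.1]
gripper_width: 1.005
grasp_force: 0.0
3.6167 [ 0.53524406 -0.07787326  0.2999085 ] [[0.897, 0.443, -0.009], [0.443, -0.897, 0.001], [-0.008, -0.005, -1.0]]
module_can 0.83 [350.7 145.2] [ 0.584  -0.0834  0.0145]
module_antenna_end 0.86 [337.  175.2] [ 0.5531 -0.0864  0.006 ]
plate_corner 0.66 [262.4 156.1] [ 0.5388 -0.0166  0.006 ]
squaring_plate 0.98 [336.3 138.2] [ 0.5828 -0.0707  0.    ]
nest_centre 0.8 [114.6  23.2] [0.588  0.1253 0.025 ]
nest_front_end 0.96 [105.4  55.8] [0.5621 0.1258 0.025 ]
nest_front_end 0.39 [137.2  29.4] [0.5913 0.1077 0.025 ]
hold_down_pivot 0.43 [350.6 148.1] [ 0.5837 -0.0806  0.0393]
hold_down_pivot 0.26 [ 56.  204.5] [0.4275 0.1275 0.0393]
squaring_plate 0.77 ((338.239990234375, 134.17999267578125), (139.8000030517578, 150.39999389648438), 36.869895935058594)
radio_module 0.77 ((349.990234375, 150.1877899169922), (39.950218200683594, 57.760189056396484), 24.77513885498047)
test_fixture 0.78 ((119.5, 51.0), (102.0, 153.0), 90.0)
```

View pics/w2.png

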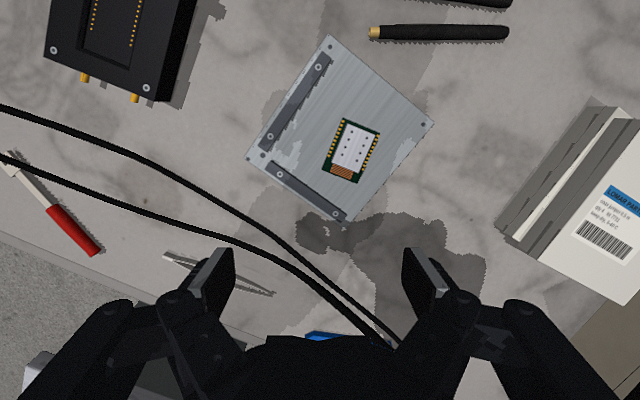

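Plate corners at about (329,36), (434,123), (347,224), (247,158); module at (351,150). I'll fit on rectified planes.

```bash
cat >> h.py <<'E'
def ortho(p,m,z,x0,y0,L,s=.00025,interp=cv2.INTER_CUBIC):
    "square of side L centred x0,y0; rows: -x, cols: -y (up = +x, left = +y)"
    n=int(L/s); r,c=np.mgrid[0:n,0:n]
    X=np.c_[(x0+L/2-(r+.5)*s).ravel(),(y0+L/2-(c+.5)*s).ravel(),np.full(n*n,z)]
    uv=proj(None,X,m).astype(np.float32).reshape(n,n,2)
    return cv2.remap(p,uv[...,0],uv[...,1],interp)
def rect(mask,x0,y0,L,s=.00025):
    k=cv2.morphologyEx(mask.astype(np.uint8),cv2.MORPH_OPEN,np.ones((7,7)))
    n,lab,st,_=cv2.connectedComponentsWithStats(k); 
    i=1+np.argmax(st[1:,4]); pts=np.argwhere(lab==i)[:,::-1].astype(np.float32)
    (u,v),(w,h),a=cv2.minAreaRect(pts)
    return x0+L/2-v*s, y0+L/2-u*s, w*s,h*s,a
E
python3 - <<'E'
from h import *
m=dict(np.load("w2m.npz")); p=cv2.imread("pics/w2.png"); L=.17
x0,y0=.583,-.071
k=np.load("squaring_plate_mask.npy")|np.load("radio_module_mask.npy")
print("plate",rect(ortho(k*255,m,.006,x0,y0,L,interp=cv2.INTER_LINEAR)>127,x0,y0,L))
k=np.load("radio_module_mask.npy")
print("mod",rect(ortho(k*255,m,.010,x0,y0,L,interp=cv2.INTER_LINEAR)>127,x0,y0,L))
a=ortho(p,m,.006,x0,y0,L); b=ortho(p,m,.010,.58,-.083,.08,.0002)
g=b[...,1].astype(int); 
o=np.zeros((680,800,3),np.uint8)[:600]
o[:600,:600]=cv2.resize(a,(600,600)); cv2.imwrite("pics/o2.png",np.hstack([cv2.resize(a,(400,400)),b]))
E
```

```text
plate (0.5825904083251953, -0.0714771270751953, 0.12138624572753906, 0.131980224609375, 10.628547668457031)
mod (0.5790762863159179, -0.08553194427490234, 0.05114909744262695, 0.03610112762451172, 87.70938873291016)
```

View pics/o2.png

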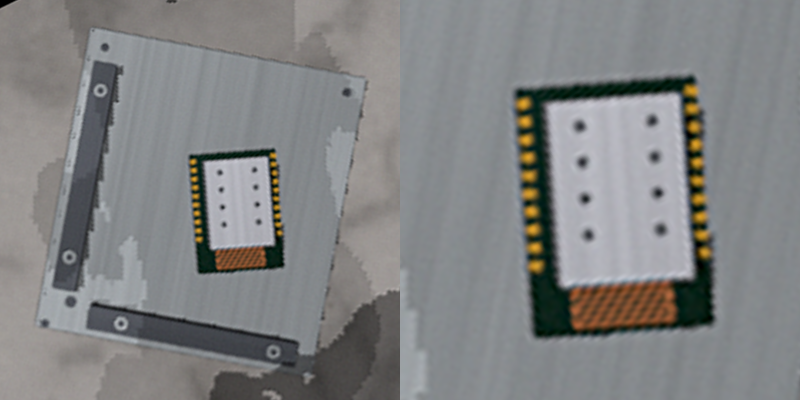

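The rectified view gives plate yaw −10.6°, centre (0.5826,−0.0715), and module yaw +4.6°, centre (0.5786,−0.0858); the sizes match. I'll hover over the can.

```bash
python3 -m pendant '[[0.045,0.0195,0.014,0,0],[0.045,0.0195,0.014,0,0],[0.045,0,0,0.02,7],[0.045,0,0,0.02,7],[0.045,0,0,0.02,7],[0.045,0,0,0,0.7],[0.045,0,0,0,0]]'
python3 - <<'E'
from h import *
o,R=state(); print(o["t"],o["eef_pos"],R.round(4).tolist(), np.degrees(np.arctan2(R[1,0],R[0,0])), o["q"])
m=bot.camera_model("wrist"); p,d=bot.read_camera("wrist"); cv2.imwrite("pics/w3.png",p)
P=cloud("wrist",d,m); T=(P-o["eef_pos"])@R   # tool coords
s=T.reshape(-1,3); s=s[~np.isnan(s[:,0])]
g=s[(abs(s[:,0])<.02)&(abs(s[:,1])<.07)&(s[:,2]<.21)]
for y0 in np.arange(-.06,.06,.01):
    q=g[(g[:,1]>=y0)&(g[:,1]<y0+.01)]
    if len(q)>5: print(round(y0,2),np.percentile(q[:,2],[50,98,100]).round(4),np.percentile(q[:,0],[1,99]).round(3),len(q))
k=[bot.pinpoint(n,"wrist")[:1] for n in("module_can",)]
for r in k[0]: print(r["at"],atz("wrist",[r["at"]],.0145,m))
E
```

```text
t: 4.8
eef_pos: [0.5838, -0.083, 0.2452]
tool_rot: [-0.0, 0.999, 0.043, -0.001]
contact_force: [-1.1, 0.1, 0.2]
gripper_width: 0.529
grasp_force: 0.0
4.8 [ 0.58375119 -0.08304461  0.2451584 ] [[0.9963, 0.0855, -0.0023], [0.0855, -0.9963, -0.0], [-0.0023, -0.0002, -1.0]] 4.902876725297968 [ 0.27369149  0.5522847  -0.3121942   1.87153169  0.23715107  0.7561014
 -1.65411146]
-0.06 [0.0913 0.1177 0.1256] [-0.009  0.012] 5222
-0.05 [0.1076 0.1243 0.1294] [-0.013  0.013] 4656
-0.04 [0.1198 0.1604 0.1645] [-0.007  0.013] 1275
-0.03 [0.1025 0.1642 0.1706] [-0.01   0.019] 4265
-0.02 [0.0836 0.1018 0.1081] [0.009 0.02 ] 3343
-0.01 [0.0865 0.0988 0.1005] [0.009 0.019] 2480
0.0 [0.086  0.0989 0.1001] [0.008 0.019] 2616
0.01 [0.084  0.1034 0.108 ] [0.009 0.02 ] 3404
0.02 [0.1138 0.1647 0.1707] [-0.011  0.018] 3928
0.03 [0.119  0.1603 0.1644] [-0.007  0.013] 1312
0.04 [0.1026 0.1228 0.1292] [-0.012  0.013] 5857
0.05 [0.0898 0.1175 0.1254] [-0.009  0.012] 4183
[322.1, 212.5] [[ 0.58377264 -0.08536591  0.0145    ]]
```

View pics/w3.png

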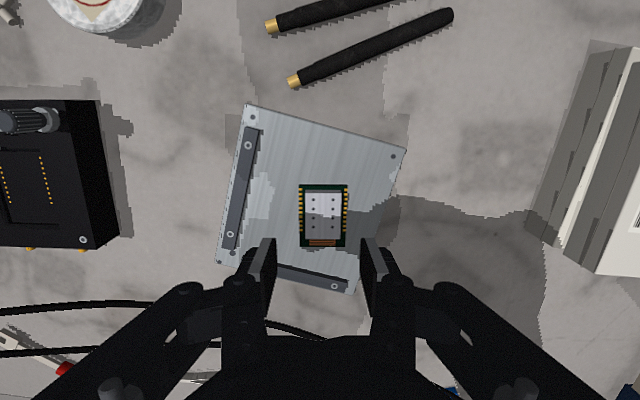

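Fingertip depth matches 173 mm when shut, and the can sits at (322,212), about 2 mm off in y. I'll descend and grip lightly.

```bash
python3 -m pendant '[[0.045,-0.0005,0.0025,0.02,0],[0.045,0,0,0.02,0],[0.045,0,0,0.014,0],[0.045,0,0,0.0047,0],[0.045,0,0,0,0],[0.024,0,0,0,0],[0.022,0,0,0,0],[0.022,0,0,0,0],[0.022,0,0,0,0],[0.022,0,0,0,0]]' 20
python3 - <<'E'
from h import *
o,R=state(); print(o["t"],o["eef_pos"],np.degrees(np.arctan2(R[1,0],R[0,0])),R[:,2],o["grasp_force"],o["gripper_width"])
E
```

```text
t: 5.73
eef_pos: [0.5846, -0.0858, 0.1886]
tool_rot: [0.0, 0.999, 0.041, 0.001]
contact_force: [-0.8, 0.7, 7.9]
gripper_width: 0.292
grasp_force: 21.4
5.7333 [ 0.58457816 -0.08584906  0.1885531 ] 4.733882470033866 [ 2.58907563e-03 -3.22359654e-04 -9.99996596e-01] 21.425086855888367 0.2915810502118151
```

```bash
python3 -m pendant '[[0.022,0,0,0,0],[0.022,0,0,0,0],[0.022,0,0,0,0]]'
python3 - <<'E'
from h import *
o,R=state()
m=bot.camera_model("wrist"); p,d=bot.read_camera("wrist"); cv2.imwrite("pics/w4.png",p[60:400,120:520])
P=cloud("wrist",d,m); T=(P-o["eef_pos"])@R
s=T.reshape(-1,3); s=s[~np.isnan(s[:,0])]
g=s[(abs(s[:,0])<.014)&(abs(s[:,1])<.04)&(s[:,2]>.14)]
for y0 in np.arange(-.04,.04,.005):
    q=g[(g[:,1]>=y0)&(g[:,1]<y0+.005)]
    if len(q)>5: print(round(y0,3),np.percentile(q[:,2],[2,50,98]).round(4),np.percentile(q[:,0],[1,99]).round(3),len(q))
E
```

```text
t: 5.98
eef_pos: [0.5846, -0.0858, 0.1886]
tool_rot: [0.0, 0.999, 0.041, 0.001]
contact_force: [-0.6, 0.9, 8.0]
gripper_width: 0.298
grasp_force: 21.4
-0.04 [0.1807 0.1818 0.183 ] [-0.014  0.014] 372
-0.035 [0.1806 0.1818 0.183 ] [-0.012  0.014] 315
-0.03 [0.1424 0.1815 0.183 ] [-0.003  0.014] 310
-0.025 [0.1429 0.1635 0.1828] [-0.001  0.014] 393
-0.02 [0.1405 0.1581 0.1817] [0.006 0.014] 392
-0.015 [0.1406 0.1671 0.17  ] [-0.013  0.014] 629
-0.01 [0.1676 0.1688 0.1698] [-0.014  0.014] 434
-0.005 [0.1676 0.1688 0.1699] [-0.014  0.014] 447
-0.0 [0.1677 0.1689 0.17  ] [-0.014  0.014] 417
0.005 [0.1678 0.1688 0.1699] [-0.014  0.014] 437
0.01 [0.1406 0.159  0.1782] [-0.012  0.014] 643
0.015 [0.1409 0.16   0.1825] [0.005 0.014] 334
0.02 [0.1422 0.1626 0.183 ] [-0.001  0.014] 460
0.025 [0.1469 0.1818 0.1829] [-0.005  0.014] 248
0.03 [0.1808 0.1819 0.183 ] [-0.014  0.014] 348
0.035 [0.1808 0.1819 0.1831] [-0.014  0.014] 376
```

View pics/w4.png

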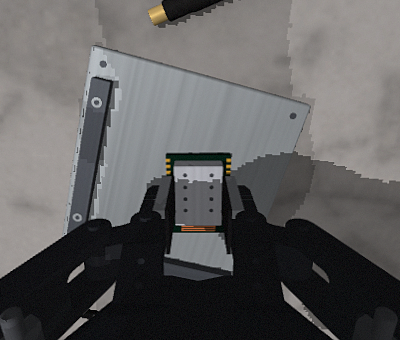

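The can is held, its top 12.9 mm above the plate, so it's flat. Now I'll turn it to the plate's axes and slide it near the rails.

```bash
python3 -m pendant '[[0.022,0,0,-0.0005,5],[0.022,0,0,0,5],[0.022,0,0,0,5.3],[0.022,0,0,0,0],[0.022,-0.005,-0.009,0,0],[0.022,-0.005,-0.009,0,0],[0.022,-0.005,-0.009,0,0],[0.022,-0.005,-0.009,0,0],[0.022,0,0,0,0],[0.022,0,0,0,0]]'
python3 - <<'E'
from h import *
o,R=state(); print(o["t"],o["eef_pos"],np.degrees(np.arctan2(R[1,0],R[0,0])),o["gripper_width"]);
c,s=np.cos(np.radians(-10.6)),np.sin(np.radians(-10.6)); M=np.array([[c,s],[-s,c]])
print("plate frame TCP",M@(o["eef_pos"][:2]-[.5826,-.0715]),"F",M@o["contact_force"][:2],o["contact_force"][2])
E
```

```text
t: 6.87
eef_pos: [0.5709, -0.0445, 0.1885]
tool_rot: [-0.001, 0.996, -0.09, 0.001]
contact_force: [-1.1, 2.2, 8.1]
gripper_width: 0.297
grasp_force: 21.6
6.8667 [ 0.57090818 -0.04454663  0.1885319 ] -10.285050954331995 0.29712642287262725
plate frame TCP [-0.01645041  0.0243427 ] F [-1.48848577  1.94709808] 8.104298032460392
```

```bash
cat > st.py <<'E'
from h import *
o,R=state(); c,s=np.cos(np.radians(-10.6)),np.sin(np.radians(-10.6)); M=np.array([[c,s],[-s,c]])
print("plate frame TCP",(M@(o["eef_pos"][:2]-[.5826,-.0715])).round(4),"F",(M@o["contact_force"][:2]).round(1),o["contact_force"][2].round(1),"yaw",np.degrees(np.arctan2(R[1,0],R[0,0])).round(2),"w",(o["gripper_width"]*85.4).round(1),"mz",o["torque"][2].round(2))
E
python3 -m pendant '[[0.022,-0.001,-0.0015,0,0],[0.022,0,0,0,0],[0.022,0,0,0,0]]' | grep force; python3 st.py; python3 -m pendant '[[0.022,-0.001,-0.0015,0,0],[0.022,0,0,0,0],[0.022,0,0,0,0]]' |grep force; python3 st.py; python3 -m pendant '[[0.022,-0.001,-0.0015,0,0],[0.022,0,0,0,0],[0.022,0,0,0,0]]'|grep force; python3 st.py
```

```text
contact_force: [0.4, -0.3, 6.2]
grasp_force: 21.4
contact_force: [1.2, -2.6, 6.1]
grasp_force: 21.3
contact_force: [2.7, -4.6, 6.2]
grasp_force: 21.3Traceback (most recent call last):
  File "st.py", line 3, in <module>
    print("plate frame TCP",(M@(o["eef_pos"][:2]-[.5826,-.0715])).round(4),"F",(M@o["contact_force"][:2]).round(1),o["contact_force"][2].round(1),"yaw",np.degrees(np.arctan2(R[1,0],R[0,0])).round(2),"w",(o["gripper_width"]*85.4).round(1),"mz",o["torque"][2].round(2))
                                                                                                                                                                                                           ^^^^^^^^^^^^^^^^^^^^^^^^^^^^^^^
AttributeError: 'float' object has no attribute 'round'
Traceback (most recent call last):
  File "st.py", line 3, in <module>
    print("plate frame TCP",(M@(o["eef_pos"][:2]-[.5826,-.0715])).round(4),"F",(M@o["contact_force"][:2]).round(1),o["contact_force"][2].round(1),"yaw",np.degrees(np.arctan2(R[1,0],R[0,0])).round(2),"w",(o["gripper_width"]*85.4).round(1),"mz",o["torq
[... 238 characters left out ...]
^^^^^^^^^^^^^^
AttributeError: 'float' object has no attribute 'round'
Traceback (most recent call last):
  File "st.py", line 3, in <module>
    print("plate frame TCP",(M@(o["eef_pos"][:2]-[.5826,-.0715])).round(4),"F",(M@o["contact_force"][:2]).round(1),o["contact_force"][2].round(1),"yaw",np.degrees(np.arctan2(R[1,0],R[0,0])).round(2),"w",(o["gripper_width"]*85.4).round(1),"mz",o["torque"][2].round(2))
                                                                                                                                                                                                           ^^^^^^^^^^^^^^^^^^^^^^^^^^^^^^^
AttributeError: 'float' object has no attribute 'round'
```

```bash
sed -i 's/np.degrees(np.arctan2(R\[1,0\],R\[0,0\])).round(2)/round(float(np.degrees(np.arctan2(R[1,0],R[0,0]))),2)/; s/(o\["gripper_width"\]\*85.4).round(1)/round(float(o["gripper_width"])*85.4,1)/; s/o\["torque"\]\[2\].round(2)/round(float(o["torque"][2]),2)/; s/o\["contact_force"\]\[2\].round(1)/round(float(o["contact_force"][2]),1)/' st.py; python3 st.py; python3 -m pendant '[[0.022,-0.0015,-0.001,0,0],[0.022,0,0,0,0],[0.022,0,0,0,0]]' >/dev/null; python3 st.py;python3 -m pendant '[[0.022,-0.0015,-0.001,0,0],[0.022,0,0,0,0],[0.022,0,0,0,0]]' >/dev/null; python3 st.py
```

```text
plate frame TCP [-0.0183  0.0266] F [ 3.5 -4. ] 6.2 yaw -10.44 w 24.8 mz -0.07
plate frame TCP [-0.0193  0.0267] F [ 3.7 -5.3] 4.9 yaw -10.49 w 24.9 mz -0.02
plate frame TCP [-0.0201  0.0269] F [ 7.6 -6.7] 1.8 yaw -10.53 w 24.9 mz -0.09
```

```bash
python3 -m pendant '[[0.022,-0.0015,0,0,0],[0.022,0,0,0,0],[0.022,0,0,0,0]]' >/dev/null; python3 st.py;python3 -m pendant '[[0.022,-0.0015,0,0,0],[0.022,0,0,0,0],[0.022,0,0,0,0]]' >/dev/null; python3 st.py
python3 - <<'E'
from h import *
m=bot.camera_model("wrist"); p,d=bot.read_camera("wrist"); np.savez("w5.npz",p=p,d=d,**m); cv2.imwrite("pics/w5.png",ortho(p,m,.010,.565,-.045,.1,.0002))
E
```

```text
plate frame TCP [-0.0207  0.0269] F [10.5 -8.2] 0.5 yaw -10.54 w 25.1 mz 0.0
plate frame TCP [-0.0213  0.0268] F [13.2 -7.9] -2.0 yaw -10.55 w 24.9 mz 0.01
```

View pics/w5.png

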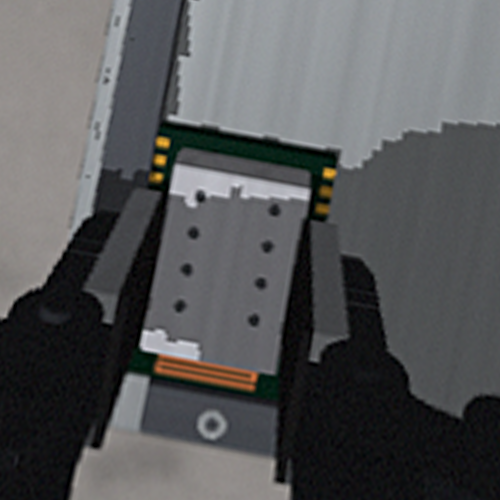

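The module sits against both rails. I'll release, lift and check.

```bash
python3 -m pendant '[[0.03,0.002,0.0015,0,0],[0.038,0.002,0.0015,0,0],[0.045,0,0,0,0],[0.045,0,0,0,0],[0.045,0,0,-0.02,0],[0.045,0,0,-0.03,0],[0.045,-0.03,0,-0.01,0],[0.045,0,0,0,0]]'>/dev/null; python3 st.py
python3 - <<'E'
from h import *
o,R=state(); print(o["t"],o["eef_pos"],R[:,2])
m=bot.camera_model("wrist"); p,d=bot.read_camera("wrist"); np.savez("w6.npz",p=p,d=d,**m)
a=ortho(p,m,.010,.565,-.045,.1,.0002); cv2.imwrite("pics/w6.png",a)
for n,z in(("module_can",.0145),("module_antenna_end",.006),("plate_corner",.006)):
    for r in bot.pinpoint(n,"wrist")[:1]: print(n,r["score"],atz("wrist",[r["at"]],z,m))
for r in bot.trace("squaring_plate","wrist")[:1]: np.save("sp6.npy",r["mask"].astype(np.uint8))
for r in bot.trace("radio_module","wrist")[:1]:
    k=r["mask"].astype(np.uint8); np.save("rm6.npy",k); print("mod",rect(ortho(k*255,m,.010,.565,-.045,.1,interp=cv2.INTER_LINEAR)>127,.565,-.045,.1))
k=np.load("sp6.npy")|np.load("rm6.npy"); print("plate",rect(ortho(k*255,m,.006,.583,-.071,.17,interp=cv2.INTER_LINEAR)>127,.583,-.071,.17))
E
```

```text
plate frame TCP [-0.0545  0.0264] F [-1.3  0.2] -1.0 yaw -10.45 w 45.4 mz -0.01
9.3333 [ 0.53392811 -0.0355712   0.24909432] [-1.36913930e-03  1.17091311e-04 -9.99999056e-01]
module_can 0.9 [[ 0.56780559 -0.04171887  0.0145    ]]
module_antenna_end 0.55 [[ 0.53613477 -0.0361193   0.006     ]]
plate_corner 0.56 [[ 0.53899491 -0.01703134  0.006     ]]
mod (0.5626730728149414, -0.04013461303710937, 0.03775235366821289, 0.051382431030273436, 11.309932708740234)
plate (0.5823831863403319, -0.07118690490722655, 0.12228284454345703, 0.13127568054199218, 10.503003120422363)
```

View pics/w6.png

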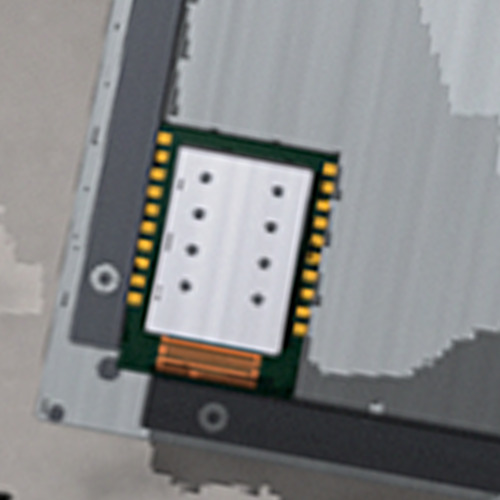

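The board edges run along both rails; fitted pose in the plate frame is (−25.3, 27.2) mm, which is home. Next I'll measure the fixture from above.

```bash
python3 -m pendant '[[0.045,-0.006,-0.0315,-0.004,0],[0.045,-0.006,-0.0315,-0.004,0],[0.045,-0.006,-0.0315,-0.004,0],[0.045,-0.006,-0.0315,-0.004,0],[0.045,-0.006,-0.0315,-0.004,0],[0.045,0,0,0,-6],[0.045,0,0,0,-6],[0.045,0,0,0,0],[0.045,0,0,0,0]]'>/dev/null
python3 - <<'E'
from h import *
o,R=state(); print(o["t"],o["eef_pos"],np.degrees(np.arctan2(R[1,0],R[0,0])))
m=bot.camera_model("wrist"); p,d=bot.read_camera("wrist"); np.savez("w7.npz",p=p,d=d,**m)
for n,z in(("nest_centre",.025),("nest_front_end",.025),("hold_down_pivot",.0393),("hold_down_knob",.0558)):
    for r in bot.pinpoint(n,"wrist")[:1]: print(n,r["score"],np.round(r["at"]),atz("wrist",[r["at"]],z,m))
P=cloud("wrist",d,m)
s=P[(abs(P[...,0]-.6)<.07)&(abs(P[...,1]-.125)<.06)]
deck=s[(s[:,2]>.0275)&(s[:,2]<.034)]; fl=s[(s[:,2]>.02)&(s[:,2]<.0275)]
print("deck z",np.median(deck[:,2]),len(deck),"floor",np.median(fl[:,2]),len(fl),fl.mean(0))
x0,y0,L=.6,.12,.14
print("outer",rect((lambda z:(z>.026)&(z<.035))(ortho(P[...,2].astype(np.float32),m,.03,x0,y0,L,interp=cv2.INTER_NEAREST)),x0,y0,L))
o1=ortho(p,m,.03,x0,y0,L,.00025)
o2=ortho(p,m,.03,.588,.126,.07,.000125)
o2=cv2.convertScaleAbs(o2,alpha=2)
cv2.imwrite("pics/w7.png",np.hstack([cv2.resize(o1,(240,560))[:,:0],cv2.resize(cv2.convertScaleAbs(o1,alpha=1.5),(400,400)),cv2.resize(o2,(400,400))]))
E
```

```text
10.3833 [0.53661957 0.1232086  0.26689437] 1.2297811131842344
nest_centre 0.89 [318. 140.] [[0.58863496 0.12527727 0.025     ]]
nest_front_end 0.6 [317. 174.] [[0.56299668 0.12513071 0.025     ]]
hold_down_pivot 0.61 [314.  68.] [[0.63536454 0.12829812 0.0393    ]]
hold_down_knob 0.97 [387.  62.] [[0.6374264  0.08603182 0.0558    ]]
deck z 0.030707366479336362 14051 floor 0.025722295101579293 3972 [0.58854711 0.1254368  0.02572626]
outer (0.5961169738769531, 0.12587447357177733, 0.10479019927978515, 0.09283119201660156, 86.3086166381836)Traceback (most recent call last):
  File "<stdin>", line 15, in <module>
    return _nx.concatenate(arrs, 1, dtype=dtype, casting=casting)
           ~~~~~~~~~~~~~~~^^^^^^^^^^^^^^^^^^^^^^^^^^^^^^^^^^^^^^^
ValueError: all the input array dimensions except for the concatenation axis must match exactly, but along dimension 0, the array at index 0 has size 560 and the array at index 1 has size 400
```

Run:
```python
from h import *
f=np.load("w7.npz"); m={k:f[k] for k in("R","t","intrinsics","dist_coeffs")}; p,d=f["p"],f["d"]
P=cloud("wrist",d,m); x0,y0,L=.588,.126,.07
Z=ortho(P[...,2].astype(np.float32),m,.0257,x0,y0,L,interp=cv2.INTER_LINEAR)
print("nest floor",rect((Z<.0275)&(Z>.022),x0,y0,L)); Z=ortho(P[...,2].astype(np.float32),m,.0305,x0,y0,L,interp=cv2.INTER_LINEAR)
print("nest rim",rect((Z<.0298)&(Z>.022),x0,y0,L))
o1=cv2.resize(cv2.convertScaleAbs(ortho(p,m,.03,.6,.12,.14),alpha=1.5),(400,400)); o2=cv2.resize(cv2.convertScaleAbs(ortho(p,m,.03,x0,y0,L,.000175),alpha=2.5),(400,400))
for o,(cx,cy,l) in((o1,(.6,.12,.14)),(o2,(x0,y0,L))):
    for hx,hy in((.0265,.0195),(.029,.022)):
        a=np.radians(3.7);pts=[]
        for sx,sy in((1,1),(1,-1),(-1,-1),(-1,1)):
            X=.5887+sx*hx*np.cos(a)-sy*hy*np.sin(a);Y=.1255+sx*hx*np.sin(a)+sy*hy*np.cos(a)
            pts.append([(cy+l/2-Y)/l*400,(cx+l/2-X)/l*400])
        cv2.polylines(o,[np.array(pts).round().astype(int)],True,(0,255,255),1)
cv2.imwrite("pics/w7.png",np.hstack([o1,o2]))
```

```text
nest floor (0.5878228416442871, 0.12563663864135743, 0.05345172500610352, 0.03984289169311524, 86.633544921875)
nest rim (0.5878044586181641, 0.12576452255249024, 0.056169258117675785, 0.04277832794189453, 86.37850952148438)
```

View pics/w7.png

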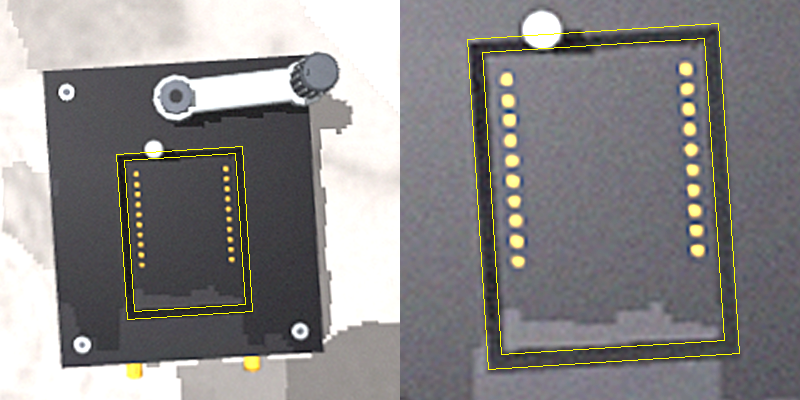

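Nest fit: centre (0.5883, 0.1256), yaw 3.6°, and the outline overlays well; the arm is swung aside with its knob at (318,75) in the left half. Back over the module.

```bash
python3 -m pendant '[[0.045,0.0053,0.033,0,0],[0.045,0.0053,0.033,0,0],[0.045,0.0053,0.033,0,0],[0.045,0.0053,0.033,0,0],[0.045,0.0053,0.033,0,0],[0.045,0,0,0.02,5.9],[0.045,0,0,0.02,5.9],[0.045,0,0,0.01,0],[0.045,0,0,0,0]]'>/dev/null
cat > go.py <<'E'
import sys
from h import *
x,y,yaw=map(float,sys.argv[1:4])
o,R=state(); h=np.arctan2(R[1,0],R[0,0]); d=np.array([x,y])-o["eef_pos"][:2]
print("t",round(o["t"],2),"pos",o["eef_pos"].round(4),"yaw",round(np.degrees(h),2),"-> tool shift",(R[:2,:2].T@d).round(4),"turn",round(np.degrees(h)-yaw,2),"F",np.round(o["contact_force"],1),"w",round(float(o["gripper_width"])*85.4,1))
E
python3 go.py .5667 -.0410 -10.6
```

```text
t 11.38 pos [ 0.5659 -0.0408  0.2154] yaw -10.22 -> tool shift [0.0008 0.0001] turn 0.38 F [-0.   0.6 -0.4] w 45.1
```

```bash
python3 -m pendant '[[0.045,0.0008,0,0.015,0.4],[0.045,0,0,0.0135,0],[0.045,0,0,0,0],[0.045,0,0,0,0],[0.024,0,0,0,0],[0.022,0,0,0,0],[0.022,0,0,0,0],[0.022,0,0,0,0],[0.022,0,0,0,0]]' 30 >/dev/null; python3 go.py .5667 -.0410 -10.6; python3 st.py
```

```text
t 12.13 pos [ 0.5683 -0.0418  0.1904] yaw -10.79 -> tool shift [-0.0017 -0.0004] turn -0.19 F [-1.2 -2.1  6.7] w 24.0
plate frame TCP [-0.0196  0.0266] F [-0.8 -2.3] 6.7 yaw -10.79 w 24.0 mz -0.02
```

The pads overlap only about 2.4 mm of can, so I'll regrip slightly lower from a smaller opening.

```bash
python3 -m pendant '[[0.033,0,0,0,0],[0.033,0,0,0,0],[0.033,-0.0015,0,0,0],[0.033,0,0,0.0005,0],[0.033,0,0,0,0]]' >/dev/null; python3 go.py .5667 -.0410 -10.6;  python3 -m pendant '[[0.022,0,0,0,0],[0.022,0,0,0,0],[0.022,0,0,0,0],[0.022,0,0,0,0],[0.022,0,0,0,0]]' 30 >/dev/null; python3 go.py .5667 -.0410 -10.6; python3 st.py
```

```text
t 12.55 pos [ 0.5662 -0.0405  0.1884] yaw -10.75 -> tool shift [0.0006 0.0004] turn -0.15 F [ 0.  -0.1 -0.3] w 33.2
t 12.97 pos [ 0.5663 -0.0413  0.1886] yaw -10.8 -> tool shift [ 0.0003 -0.0004] turn -0.2 F [-2.2 -3.6  4.9] w 24.6
plate frame TCP [-0.0216  0.0267] F [-1.5 -3.9] 4.9 yaw -10.8 w 24.6 mz 0.01
```

```bash
python3 -m pendant '[[0.022,0,0,-0.01,0],[0.022,0,0,-0.02,0],[0.022,0,0,-0.03,0],[0.022,-0.001,-0.028,-0.01,0],[0.022,-0.001,-0.028,0,0],[0.022,-0.001,-0.028,0,0],[0.022,-0.001,-0.028,0,0],[0.022,-0.001,-0.028,0,0],[0.022,-0.001,-0.028,0,-4.8],[0.022,0,0,0,-4.8],[0.022,0,0,0,-4.8],[0.022,0,0,0,0]]' >/dev/null; python3 -m pendant '[[0.022,0,0,0,0]]' >/dev/null; python3 go.py .5917 .1258 3.6
python3 - <<'E'
from h import *
o,R=state(); m=bot.camera_model("wrist"); p,d=bot.read_camera("wrist"); np.savez("w8.npz",p=p,d=d,**m)
P=cloud("wrist",d,m); T=(P-o["eef_pos"])@R
s=T[(abs(T[...,0])<.03)&(abs(T[...,1])<.011)&(T[...,2]>.15)&(T[...,2]<.175)]
print("can top tool z",np.median(s[:,2]),"x range",np.percentile(s[:,0],[.5,99.5]),len(s))
for z,n in((.1689,"can"),):
  A=np.c_[s[:,0],s[:,1],np.ones(len(s))]; print("tilt",np.linalg.lstsq(A,s[:,2],rcond=None)[0])
cv2.imwrite("pics/w8.png",p[60:400,120:520])
E
```

```text
t 14.05 pos [0.5917 0.1258 0.2587] yaw 3.51 -> tool shift [0. 0.] turn -0.09 F [-0.2 -0.3  0.3] w 24.4
can top tool z 0.16899889291768416 x range [-0.01708156  0.01918053] 2638
tilt [0.02672783 0.0062663  0.16909262]
```

View pics/w8.png

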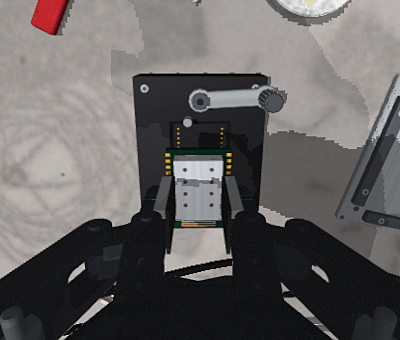

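The module is gripped centrally (can x range −17…+19 mm), with the antenna towards the sockets, over the nest. Descending.

```bash
python3 -m pendant '[[0.022,-0.0003,0,0.015,0],[0.022,0,0,0.015,0],[0.022,0,0,0.012,0],[0.022,0,0,0.003,0],[0.022,0,0,0,0],[0.022,0,0,0,0]]' >/dev/null; python3 go.py .5914 .1258 3.6; python3 -m pendant '[[0.022,0,0,0.0015,0],[0.022,0,0,0.0015,0],[0.022,0,0,0.0015,0],[0.022,0,0,0,0],[0.022,0,0,0,0]]' >/dev/null; python3 go.py .5914 .1258 3.6
```

```text
t 14.6 pos [0.5917 0.1254 0.2138] yaw 3.59 -> tool shift [-0.0003 -0.0004] turn -0.01 F [-0.1 -0.1  0.1] w 24.6
t 15.02 pos [0.5916 0.1254 0.2091] yaw 3.62 -> tool shift [-0.0001 -0.0004] turn 0.02 F [ 0.6 -0.4 -0.4] w 24.1
```

```bash
python3 -m pendant '[[0.022,0,-0.0002,0.001,0],[0.022,0,0,0.001,0],[0.022,0,0,0,0],[0.022,0,0,0,0]]' >/dev/null; python3 go.py .5914 .1258 3.6; python3 -m pendant '[[0.022,0,0,0.001,0],[0.022,0,0,0.0005,0],[0.022,0,0,0,0],[0.022,0,0,0,0]]' >/dev/null; python3 go.py .5914 .1258 3.6
```

```text
t 15.35 pos [0.5916 0.1257 0.2076] yaw 3.63 -> tool shift [-0.0002 -0.0001] turn 0.03 F [-1.4  0.7  5. ] w 24.4
t 15.68 pos [0.5917 0.1258 0.2075] yaw 3.62 -> tool shift [-0.0003 -0.    ] turn 0.02 F [-5.9 -1.5 17.7] w 24.6
```

Floor contact at exactly the predicted height. Releasing, lifting and checking.

```bash
python3 -m pendant '[[0.022,0,0,-0.001,0],[0.034,0,0,0,0],[0.045,0,0,0,0],[0.045,0,0,0,0],[0.045,0,0,-0.01,0],[0.045,0,0,-0.025,0],[0.045,-0.02,0,-0.03,0],[0.045,-0.03,0,0,0],[0.045,0,0,0,0],[0.045,0,0,0,0]]' >/dev/null
python3 - <<'E'
from h import *
o,R=state(); print(o["t"],o["eef_pos"])
m=bot.camera_model("wrist"); p,d=bot.read_camera("wrist"); P=cloud("wrist",d,m)
x0,y0,L=.59,.126,.075
n=ortho(P[...,2].astype(np.float32),m,.038,x0,y0,L)
X=P.reshape(-1,3); a=np.radians(3.6); q=(X[:,:2]-[.5883,.1256])@np.array([[np.cos(a),-np.sin(a)],[np.sin(a),np.cos(a)]])
for nm,cx,cy,hx,hy in(("can",.004,0,.015,.010),("deck",-.036,0,.004,.02),("board antenna",-.0195,0,.004,.012)):
    k=(abs(q[:,0]-cx)<hx)&(abs(q[:,1]-cy)<hy)&~np.isnan(X[:,0]); z=X[k,2]; A=np.c_[q[k],np.ones(k.sum())]
    print(nm,np.median(z).round(4),"tilt",np.linalg.lstsq(A,z,rcond=None)[0][:2].round(4))
for nn,z in(("hold_down_pivot",.0393),("hold_down_knob",.0558),("module_can",.0335)):
    for r in bot.pinpoint(nn,"wrist")[:1]: print(nn,r["score"],atz("wrist",[r["at"]],z,m))
r=bot.trace("hold_down_knob","wrist")
cv2.imwrite("pics/w9.png",cv2.convertScaleAbs(ortho(p,m,.03,.605,.11,.12,.0002),alpha=1.3))
E
```

```text
16.5167 [0.54059291 0.12237549 0.27229052]
can 0.0387 tilt [-0.0002 -0.0029]
deck 0.183 tilt [-3.5525  0.033 ]
board antenna 0.0298 tilt [0.0005 0.0097]
hold_down_pivot 0.74 [[0.63304662 0.12790147 0.0393    ]]
hold_down_knob 0.97 [[0.63757762 0.08819174 0.0558    ]]
module_can 0.62 [[0.59385231 0.12575955 0.0335    ]]
```

View pics/w9.png

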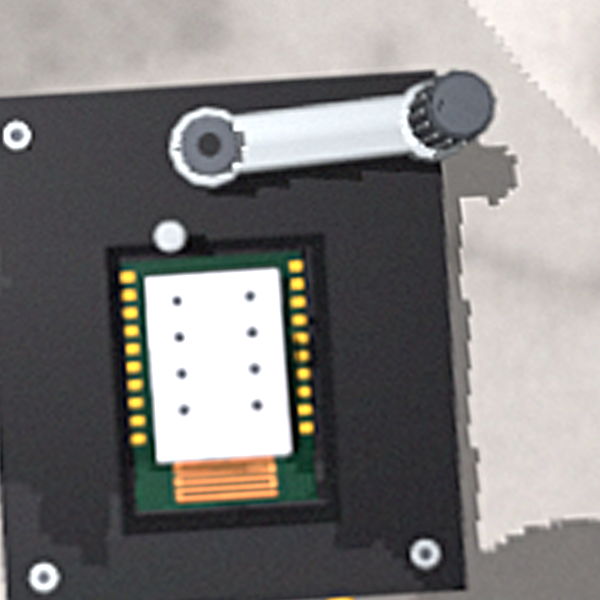

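The module is seated flat in the nest (can top 38 mm, no tilt), antenna towards the sockets. The arm points aside with its knob at (455,105); I'll go above the knob and pinch it.

```bash
python3 -m pendant '[[0.03,0.0313,0.0139,0,0],[0.03,0.0313,0.0139,0,0],[0.03,0.0313,0.0139,0,0],[0.03,0,0,0.01,0],[0.03,0,0,0,0],[0.03,0,0,0,0]]' >/dev/null; python3 go.py .6370 .0868 3.6
```

```text
t 17.27 pos [0.6376 0.0868 0.2602] yaw 3.62 -> tool shift [-0.0006 -0.    ] turn 0.02 F [-0.4  1.2 -0. ] w 29.9
```

```bash
python3 -m pendant '[[0.03,-0.0005,0,0.015,0],[0.03,0,0,0.014,0],[0.03,0,0,0.0065,0],[0.03,0,0,0,0],[0.02,0,0,0,0],[0.01,0,0,0,0],[0.008,0,0,0,0],[0.008,0,0,0,0],[0.008,0,0,0,0]]' 25 >/dev/null; python3 go.py .6370 .0868 3.6
```

```text
t 18.02 pos [0.6376 0.0859 0.2264] yaw 3.58 -> tool shift [-0.0005 -0.0009] turn -0.02 F [-0.3 -4.1  1. ] w 10.6
```

```bash
python3 -m pendant '[[0.008,-0.0073,-0.0006,0,0],[0.008,-0.0071,-0.0019,0,0],[0.008,-0.0066,-0.0031,0,0],[0.008,-0.006,-0.0042,0,0],[0.008,0,0,0,0]]' >/dev/null; python3 go.py .6078 .0946 3.6; python3 -m pendant '[[0.008,-0.0052,-0.0052,0,0],[0.008,-0.0042,-0.006,0,0],[0.008,-0.0031,-0.0066,0,0],[0.008,-0.0019,-0.0071,0,0],[0.008,0,0,0,0]]' >/dev/null; python3 go.py .5924 .1186 3.6
```

```text
t 18.43 pos [0.6089 0.0918 0.2262] yaw 3.48 -> tool shift [-0.0009 -0.0028] turn -0.12 F [ -2.  -10.3   3.5] w 10.3
t 18.85 pos [0.5912 0.1181 0.2258] yaw 3.6 -> tool shift [ 0.0012 -0.0005] turn -0.0 F [-6.1 -3.2  5.1] w 10.5
```

```bash
python3 -m pendant '[[0.008,0,-0.0037,0,0],[0.008,0,-0.0036,0,0],[0.008,0,0,0,0],[0.008,0,0,0,0]]' >/dev/null; python3 go.py .5923 .1259 3.6; python3 -m pendant '[[0.008,0,-0.002,0,0],[0.008,0,0,0,0],[0.008,0,0,0,0]]' >/dev/null; python3 go.py .5923 .1259 3.6; python3 -m pendant '[[0.008,0,-0.002,0,0],[0.008,0,0,0,0],[0.008,0,0,0,0]]' >/dev/null; python3 go.py .5923 .1259 3.6
```

```text
t 19.18 pos [0.5911 0.1254 0.2258] yaw 3.61 -> tool shift [ 0.0012 -0.0005] turn 0.01 F [-8.6 -4.4  6.4] w 10.3
t 19.43 pos [0.5911 0.1259 0.2257] yaw 3.53 -> tool shift [0.0012 0.    ] turn -0.07 F [-8.8 -8.5  8.7] w 10.4
t 19.68 pos [0.5912 0.1263 0.2257] yaw 3.45 -> tool shift [0.0011 0.0005] turn -0.15 F [ -8.6 -10.7  10.2] w 10.7
```

At the stop. Releasing, lifting away and verifying.

```bash
python3 -m pendant '[[0.02,0,0,0,0],[0.035,0,0.002,0,0],[0.04,0,0.002,0,0],[0.04,0,0,0,0],[0.04,0,0,-0.015,0],[0.04,0,0,-0.03,0],[0.04,-0.025,0,-0.02,0],[0.04,-0.03,0,-0.02,0],[0.04,0,0,0,0],[0.04,0,0,0,0]]' >/dev/null; python3 go.py .5923 .1259 3.6
python3 - <<'E'
from h import *
m=bot.camera_model("wrist"); p,d=bot.read_camera("wrist"); P=cloud("wrist",d,m)
for nn,z in(("hold_down_pivot",.0393),("hold_down_knob",.0558)):
    for r in bot.pinpoint(nn,"wrist")[:1]: print(nn,r["score"],atz("wrist",[r["at"]],z,m))
X=P.reshape(-1,3); k=(X[:,2]>.042)&(X[:,2]<.048)&(abs(X[:,0]-.61)<.05)&(abs(X[:,1]-.125)<.04)
q=X[k,:2]; c=q.mean(0); u=np.linalg.svd(q-c,full_matrices=False)[2][0]; print("arm angle deg",np.degrees(np.arctan2(u[1],u[0]))%180,c,k.sum())
cv2.imwrite("pics/w10.png",cv2.convertScaleAbs(ortho(p,m,.04,.6,.1,.24,.0004),alpha=1.2))
E
```

```text
t 20.52 pos [0.5381 0.1231 0.3125] yaw 3.7 -> tool shift [0.0543 0.0007] turn 0.1 F [-0.1  0.8  0.2] w 40.1
hold_down_pivot 0.63 [[0.63378344 0.12807802 0.0393    ]]
hold_down_knob 0.78 [[0.58951375 0.12604615 0.0558    ]]
arm angle deg 3.110294260877083 [0.61594929 0.12751949] 722
```

View pics/w10.png

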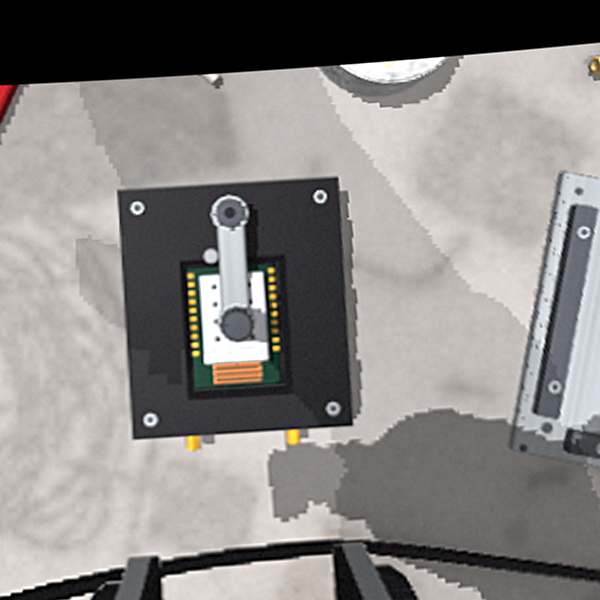

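The arm lies along the fixture axis against its stop pin at (211,256), with the knob over the can and the module seated. The gripper is clear.

```bash
python3 -c "
from station import bot
print(bot.hand_in())"
```

```text
the job is handed in; nothing more can be done
None
```

The module was squared into the rail corner and released, regripped and set flat in the nest with its antenna end towards the sockets, and the hold-down arm was swung to its stop over the can; handed in at about 21 s, result not reported back.

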